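# Set the suction limit with the thumbwheel and lock it

### The arm

A 6-joint arm with a two-finger parallel gripper is mounted at the origin on the work surface. World frame = base frame: x ahead of the robot, y to its left, z up, the work surface at z = 0. Lengths are in m, angles in degrees, forces in N, time in s.
With the tool pointing down it reaches from about 0.375 to 0.975 m from the base axis. Payload 3.8 kg.
Tool frame: the origin (TCP) lies midway between the tips of the shut fingers; the grasp point (between the pads) lies 19 mm behind it; z points along the fingers, y is the line along which they close (so a half turn about z gives the same grasp; the last joint's range is limited). The gripper opens to 88 mm and grips with 3 to 60 N. Pads are 18 mm wide; open, the fingers measure 123 mm over their backs; the gripper's body (75 mm by 187 mm) begins 45 mm behind the grasp point.
Start: joints at [-71.843, 15.12, 91.902, -0, 72.978, -2.114], TCP at [0.234, -0.633, 0.239] pointing down, gripper open.
Joint ranges: [-150.88, 150.88], [-54.13, 125.18], [17.81, 147.31], [-75.09, 255.09], [0, 152.58], [-146.25, 146.25]. Speed limits (degrees/s): [147.25, 147.25, 180, 180, 180, 180].

### API

Orientations are given as a 3x3 rotation matrix whose columns are the frame's x, y, z axes.
In Python, from cell import robot gives the robot as it stands.
- The arm moves only by the shell command python3 -m handwheel 'ROWS' [FORCE]. ROWS is JSON, a list of rows, each a list of 3 entries, a list of its own where there are three numbers: the shift along the tool's x, y, z in cm, then the turn, a rotation vector about the tool's x, y, z in units of 5 degrees (1.0 is 5 degrees), then the finger opening in cm, from 0 to 8.81. In form: [[[dx, dy, dz], [rx, ry, rz], gripper], ...]. A call has 1 to 5 rows; each row is the pose to reach, as a shift and turn from the pose commanded when the call began, along the tool's axes at that moment; what a row does not reach only later rows make up. A row lasts 1/10 s, in which the tool goes at most 50 mm and 8.59 degrees, less where a joint would pass 70% of its speed; a pose out of reach is approached as far as the arm can. A call with a gripper value outside its range is refused whole. The fingers move at their own pace and stop on an object; FORCE is the grip in N (left out, the last holds). Time passes only in rows, so rows that repeat a pose let the fingers close. It gives the time, the measured TCP pose, the force, the opening and the grip force at its end, in the units of the state.
- robot.state(): the state, without advancing time (a new reading comes with each control period).
- robot.grab_frame(name): name is "side" or "top"; returns a dict with "img" (480x640x3 uint8, red, green, blue), "intrinsics" (3x3 intrinsics, pixels), "dist_coeffs" ([k1, k2, p1, p2, k3] as OpenCV has them; the pictures are not rectified), "view" (4x4, takes a point from world to camera coordinates). Camera axes: x right, y up, looking along -z (the intrinsics and any distortion apply to the point x, -y, -z); pixel columns grow to the right and rows downward; lengths in m; the calibration is good to about 2 mm. A picture is of the moment at which its call begins. There is no depth.
- robot.finish_job(): hands the job in; it is judged then, once.
Trained networks look in a picture, given as the dict that the camera call returned (one of the last four; its "shot" number tells which), for a name from the list of things; names that differ only in an ending like _2 or _b are one class to them, and where a whole thing is asked for, a point or a joint stands for the part that bears it (a point fixed in the world has none). Each returns a list of dicts, best first, with "score" (0 to 1); they miss things now and then, are a little off and sometimes report something else, mostly with a low value. They report only what shows in the picture. A call takes as long as a camera call.
- robot.boxes_of(picture, label): "box" ([centre column, centre row, width, height] in pixels, round what is visible of it).
- robot.cut_out(picture, label): "region" (480x640 bool, what is visible of it) and "box" ([centre column, centre row, width, height] in pixels, round what is visible of it).
- robot.tip_of(picture, label): "xy" ([column, row] in pixels: a listed point, or the origin of a listed thing).
The state is a dict: "t": time; "joint_pos": joint angles; "joint_velocities": joint speeds; "joint_torque": joint torques, N m; "eef_pos": TCP position; "tcp_rot": TCP orientation; "ft_force": force on the tool from outside, world axes, zero at the start; "moment": the same for the moment, N m; "grip_width": finger opening in m; "finger_force": force on a finger pad.
Only numpy, scipy, OpenCV 4.12 (cv2) and the standard library are available. Lean on these libraries where they do the work, as an engineer would, in place of code of your own. Each camera call takes 0.05 s, during which the arm holds its last target. There are 200 camera calls.

### The job

On the pale blue suction console, roll the ribbed thumbwheel with a fingertip until the black needle stands squarely at the green tab, within the tab's width (not at the red one), and then throw the blue lock lever fully over to the side away from its start so the setting is locked. Be gentle with the console: never press on any part of it with more than about 15 N. Leave the jar, the beaker and the flask standing where they are.

Things in the scene. Friction and masses are not known exactly. Their poses are not given: they have to be found in the camera images.
- console: Suction console, fixed: pale blue box with a steel top, 200 (x) x 300 (y) x 90 mm (z). Origin at the centre of its underside; x away from the robot at yaw 0, y left, z up. On its top, at (x, y) in mm: thumbwheel (-35, 85), needle scale under a clear window, 110 mm long in y and 8 mm high (55, 0), tab rail (76, 0), lock lever (-30, -105). More than 15 N on any part of it is abuse.
- wheel_top (a point): Mean crown of the thumbwheel, 12 mm above the steel top, a point fixed to the console. Black rubber disc with orange ribs, 60 mm diameter, 14 mm wide, axle level along console x. The wheel is worn and runs out of true: the real crown lies up to 3 mm above or below this point and rises and falls by 3 mm as the wheel turns; how far it does is not measured, so feel for it.
- wheel_slot (a point): Point on the steel top under the wheel's centre. Two guard cheeks, 4 mm high, 60 mm long in y, outer faces 33 mm apart in x, flank the crown: it cannot be pinched. The wheel's hub is elastic: it gives 0.18 mm per N. About 2 to 4 N of drag along y at the rim turns it: press with 7 to 10 N while dragging, or the tip slips. It stays where left; stops at 4.2 rad each way.
- needle (a joint): Needle position in m along the console's y, -0.042 to 0.042; 0 at mid scale; it starts within 5 mm of that. The wheel drives it: when the crown is dragged towards +y the needle goes towards +y, 10 mm per radian, that is 1 mm for 3 mm of drag without slip.
- needle_tip (a point): Tip of the black needle (2 mm wide in y) under the clear window, at x = 70 mm in the console's frame.
- green_tab: Green tab on the rail beyond the scale, 12 (x) x 8 (y) x 6 mm, fixed, axes as the console's, origin at the centre of its underside. The needle is at it when their y in the console's frame agree to 3 mm. It stands 16 to 29 mm to one side of mid scale, either side.
- red_tab: Red tab of the same form on the other side of mid scale: not the one to set to.
- lock (a joint): Lock lever angle in rad: 0 leaning towards the robot (console -x), 1.0 fully over to console +x. Starts at 0 to 0.15, stays where it is left, swings with about 1.5 N at its ball.
- lock_tip (a point): Centre of the lever's blue ball, 26 mm in diameter, 50 mm from its pivot; the pivot (axis along the console's y) is 22 mm above the steel top at (-30, -105). The lever stands on a black block 70 (x) x 50 (y) x 25 mm high; its 10 mm steel stem runs from pivot to ball, and it is upright at 0.5 rad.
- jar: Bystander: glass jar with black cap, 84 mm across, 150 mm high, loose; origin at the centre of its underside.
- beaker: Bystander: white beaker, 72 mm across, 100 mm high, loose; origin at the centre of its underside.
- flask: Bystander: amber bottle with blue cap, 56 mm across, 130 mm high, loose; origin at the centre of its underside.

How it is judged:
By the outcome, as a careful person would: the job done as asked, in the order asked, and still so for the second after the job is handed in, with the robot touching nothing.
It also fails if it takes over 67 s, if anything falls off the work surface, if the arm or the gripper's body presses on something with over 40 N, if the wrist force passes 120 N, or if a joint passes its speed limit or range.

## Working session

There is one attempt and no reset: what is moved stays moved. The work goes in short steps, Python scripts to look and compute and a shell command to move; the robot and the scene stay as the last step left them, time stands still between calls to the robot, and variables do not carry over. Pictures are saved under pics/ and viewed, at most 10 in all, crops included, and the job is handed in when it is done.

```bash
ls; mkdir -p pics; cat > h.py <<'E'
import numpy as np, cv2
from cell import robot
def px2ray(f,uv):
    K=np.array(f["intrinsics"]);d=np.array(f["dist_coeffs"]);V=np.array(f["view"])
    p=cv2.undistortPoints(np.array([[uv]],float),K,d)[0,0]
    R=V[:3,:3];c=-R.T@V[:3,3]
    r=R.T@np.array([p[0],-p[1],-1.]);return c,r/np.linalg.norm(r)
def onz(f,uv,z):
    c,r=px2ray(f,uv);return c+r*(z-c[2])/r[2]
def tri(*obs):
    A=np.zeros((3,3));b=np.zeros(3)
    for f,uv in obs:
        c,r=px2ray(f,uv);P=np.eye(3)-np.outer(r,r);A+=P;b+=P@c
    x=np.linalg.solve(A,b)
    return x,[np.linalg.norm(np.cross(x-px2ray(f,uv)[0],px2ray(f,uv)[1])) for f,uv in obs]
def proj(f,X):
    V=np.array(f["view"]);p=V[:3,:3]@np.array(X)+V[:3,3];p=np.array([[p[0],-p[1],-p[2]]])
    return cv2.projectPoints(p,np.zeros(3),np.zeros(3),np.array(f["intrinsics"]),np.array(f["dist_coeffs"]))[0][0,0]
def save(f,n): cv2.imwrite(n,f["img"][:,:,::-1])
E
python3 - <<'E'
from h import *
a=robot.grab_frame("side");b=robot.grab_frame("top")
save(a,"pics/s0.png");save(b,"pics/t0.png")
for n in ["console","wheel_top","wheel_slot","needle_tip","green_tab","red_tab","lock_tip","jar","beaker","flask"]:
    o={}
    for k,f in (("s",a),("t",b)):
        r=robot.tip_of(f,n);o[k]=r[0] if r else None
        print(n,k,[(np.round(q["xy"],1),round(q["score"],2)) for q in r[:2]])
    if o["s"] and o["t"]:print("   ",*tri((a,o["s"]["xy"]),(b,o["t"]["xy"])))
print(robot.state()); 
for f in(a,b):
    V=np.array(f["view"]);print(-V[:3,:3].T@V[:3,3],f["intrinsics"])
E
```

```text
pics
console s [(array([314.4, 273.3]), 0.86)]
console t [(array([298.8, 251.4]), 0.67), (array([352.5, 271.6]), 0.22)]
    [ 0.55401014  0.02742482 -0.00178509] [np.float64(0.00047767928443075505), np.float64(0.0004776792844306643)]
wheel_top s [(array([298. , 260.9]), 0.74)]
wheel_top t [(array([252.9, 267.6]), 0.67)]
    [0.50856977 0.11564053 0.10605029] [np.float64(0.0030914681700590337), np.float64(0.0030914681700589955)]
wheel_slot s [(array([295.6, 265.4]), 0.82)]
wheel_slot t [(array([254.3, 268.3]), 0.71)]
    [0.51119628 0.1167087  0.09208063] [np.float64(0.006351248781383435), np.float64(0.006351248781383671)]
needle_tip s []
needle_tip t []
green_tab s []
green_tab t [(array([309.2, 212.7]), 0.37)]
red_tab s [(array([217.4, 356.7]), 0.43)]
red_tab t [(array([286.9, 210.4]), 0.44)]
    [ 0.7782331   0.13079653 -0.3955145 ] [np.float64(0.06909133827657243), np.float64(0.06909133827657246)]
lock_tip s [(array([360.2, 211.2]), 0.51), (array([296.8, 263.2]), 0.33)]
lock_tip t [(array([350.5, 273.8]), 0.72), (array([254., 267.]), 0.69)]
    [ 0.49259777 -0.07200853  0.16168503
[... 1129 characters left out ...]
007]), 'tcp_rot': array([[ 9.38055773e-01,  3.46484291e-01,  5.41927340e-05],
       [ 3.46484291e-01, -9.38055774e-01,  1.89082297e-05],
       [ 5.73872116e-05,  1.03995693e-06, -9.99999998e-01]]), 'ft_force': array([-0.08352457, -0.21703699, -0.0433692 ]), 'moment': array([0.00226545, 0.06695011, 0.03489365]), 'finger_force': 0.0, 'grip_width': 0.08820408032230811}
[-0.19096235  0.73604331  0.79946538] [[521.82892313   0.         315.35750625]
 [  0.         521.82892313 227.3211068 ]
 [  0.           0.           1.        ]]
[ 0.38705871 -0.01209423  1.16746278] [[543.54906936   0.         319.29179057]
 [  0.         543.54906936 237.63287992]
 [  0.           0.           1.        ]]
```

```bash
python3 - <<'E'
import cv2
a=cv2.imread("pics/t0.png")[190:310,220:390];cv2.imwrite("pics/t0c.png",cv2.resize(a,None,fx=4.7,fy=4.7,interpolation=cv2.INTER_CUBIC))
E
```

```text
(no output)
```

View pics/t0c.png

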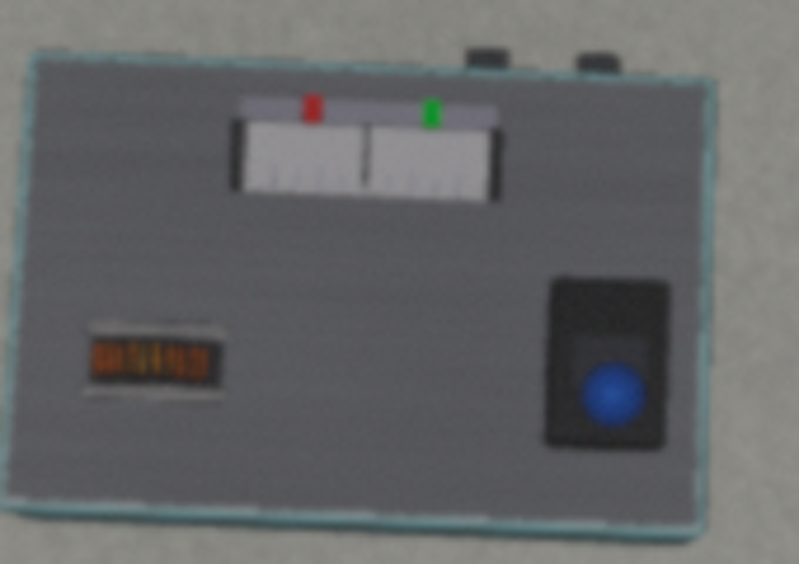

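View pics/s0.png

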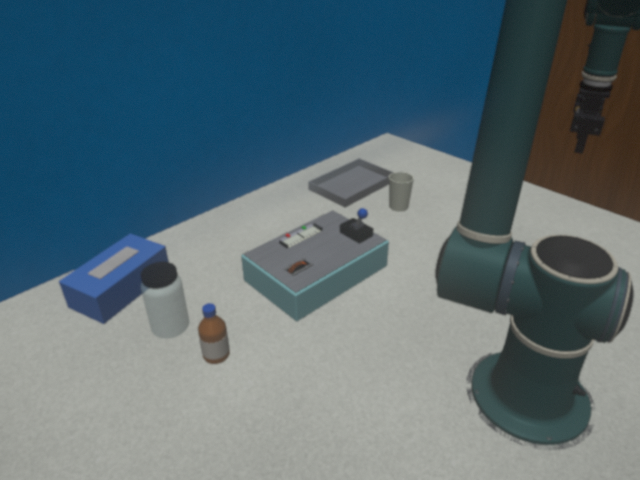

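The top crop shows the red tab at full-frame pixel (286.6, 213), the green one at (311.9, 214.3), to the −y side, and the needle at about (297.9, 223). The ball is at (350.4, 273.6) and the wheel at about (253, 267). In the side view the console stands clear, with the flask and jar to its left and the beaker behind on the right.

```bash
cat >> h.py <<'E'
def crop2px(u,v): return np.array([u/4.7+220-.39,v/4.7+190-.39])
E
python3 - <<'E'
from h import *
f=robot.grab_frame("top")
c=[(35,60),(712,82),(700,525),(6,502)]
P=np.array([onz(f,crop2px(*q),.09) for q in c]);print(P.round(4))
print([np.linalg.norm(P[i]-P[(i+1)%4]).round(4) for i in range(4)])
# rigid fit: console corners
L=np.array([[.1,.15],[.1,-.15],[-.1,-.15],[-.1,.15]]);Q=P[:,:2];m=Q.mean(0)
H=L.T@(Q-m);yaw=np.arctan2(H[0,1]-H[1,0],H[0,0]+H[1,1]);R=np.array([[np.cos(yaw),-np.sin(yaw)],[np.sin(yaw),np.cos(yaw)]])
print("centre",m,"yaw",np.degrees(yaw),"res",(Q-m-L@R.T).round(4).tolist())
loc=lambda uv,z:(R.T@(onz(f,crop2px(*uv),z)[:2]-m)).round(4)
for n,uv,z in [("wheel",(153,358),.1),("cheeks",(155,360),.094),("green",(432,110),.096),("red",(313,108),.096),("needletop",(366,130),.096),("needle",(366,155),.096),("scaleL",(244,155),.096),("scaleR",(490,165),.096),("ball",(613,393),.158)]: print(n,loc(uv,z))
for n,l in [("wheel",(-.035,.085)),("ball0",(-.03,-.105)),]: print(n,m+R@np.array(l))
r=robot.state();print(r["t"])
E
```

```text
[[ 0.6406  0.1714  0.09  ]
 [ 0.6332 -0.121   0.09  ]
 [ 0.443  -0.1141  0.09  ]
 [ 0.4506  0.1768  0.09  ]]
[np.float64(0.2924), np.float64(0.1904), np.float64(0.291), np.float64(0.1901)]
centre [0.54186064 0.02826573] yaw -1.5873846498856268 res [[-0.0054, -0.0041], [-0.0044, 0.0035], [0.0052, 0.0048], [0.0046, -0.0042]]
wheel [-0.0338  0.0867]
cheeks [-0.0339  0.0865]
green [ 0.0776 -0.0263]
red [0.0766 0.0247]
needletop [0.0678 0.0016]
needle [0.0569 0.0011]
scaleL [0.0551 0.0532]
scaleR [ 0.0545 -0.052 ]
ball [-0.0479 -0.1033]
wheel [0.5092287  0.11420266]
ball0 [ 0.50896349 -0.07586293]
1.15
```

```bash
cat >> h.py <<'E'
from scipy.spatial.transform import Rotation as Ro
YAW=np.radians(-1.6);C=np.array([.5419,.0283])
def go(x,y,z,yaw=YAW):
    """rows needed, from the present pose to world target, tool down, tool x at yaw"""
    s=robot.state();R=np.array(s["tcp_rot"]);c,n=np.cos(yaw),np.sin(yaw)
    T=np.array([[c,n,0],[n,-c,0],[0,0,-1]])
    print("t",s["t"],"p",s["eef_pos"].round(4),"F",s["ft_force"].round(1),"shift cm",(100*R.T@(np.array([x,y,z])-s["eef_pos"])).round(2),"turn",(np.degrees(Ro.from_matrix(R.T@T).as_rotvec())/5).round(3))
E
python3 -m handwheel '[[[51.8,-60.5,7.5],[0,0,4.37],0],[[51.8,-60.5,7.5],[0,0,4.37],0],[[51.8,-60.5,0],[0,0,4.37],0],[[51.8,-60.5,0],[0,0,4.37],0],[[51.8,-60.5,0],[0,0,4.37],0]]' 20
python3 -c "
from h import *
go(.5095,.115,.16)"
```

```text
t: 1.65
eef_pos: [0.3207, -0.3974, 0.2314]
tcp_rot: [[1.0, -0.028, 0.0], [-0.028, -1.0, -0.0], [0.0, 0.0, -1.0]]
ft_force: [0.4, 0.1, 0.7]
grip_width: 0.0503
finger_force: 0.0
t 1.65 p [ 0.3207 -0.3974  0.2314] F [0.4 0.1 0.7] shift cm [ 17.42 -51.75   7.14] turn [ 0.002 -0.005 -0.005]
```

```bash

python3 -m handwheel '[[[17.4,-51.75,0],[0,0,0],0],[[17.4,-51.75,0],[0,0,0],0],[[17.4,-51.75,0],[0,0,0],0],[[17.4,-51.75,0],[0,0,0],0],[[17.4,-51.75,0],[0,0,0],0]]'
python3 -c "
from h import *
go(.5095,.115,.16)"
```

```text
t: 2.15
eef_pos: [0.407, -0.1626, 0.2318]
tcp_rot: [[1.0, -0.028, 0.001], [-0.028, -1.0, -0.001], [0.001, 0.001, -1.0]]
ft_force: [1.2, 0.2, 0.6]
grip_width: 0.0103
finger_force: 0.0
t 2.15 p [ 0.407  -0.1626  0.2318] F [1.2 0.2 0.6] shift cm [  9.46 -28.04   7.18] turn [ 0.006 -0.016 -0.002]
```

```bash

python3 -m handwheel '[[[9.46,-29.2,0],[0,0,0],0],[[9.46,-29.2,0],[0,0,0],0],[[9.46,-29.2,0],[0,0,0],0],[[9.46,-29.2,0],[0,0,0],0],[[9.46,-29.2,0],[0,0,0],0]]'
python3 -m handwheel '[[[0,-4.5,6],[0,0,0],0],[[0,-4.5,9.5],[0,0,0],0],[[0,-4.5,10],[0,0,0],0],[[0,-4.5,10],[0,0,0],0]]'
python3 - <<'E'
from h import *
f=robot.grab_frame("side");g=robot.grab_frame("top")
a=f["img"][200:320,230:400];b=g["img"][190:310,200:370]
im=np.vstack([cv2.resize(x,None,fx=2.5,fy=2.5,interpolation=cv2.INTER_CUBIC) for x in (a,b)])
cv2.imwrite("pics/a1.png",im[:,:,::-1])
go(.5095,.127,.115)
E
```

```text
t: 2.65
eef_pos: [0.4906, 0.0734, 0.2319]
tcp_rot: [[1.0, -0.027, 0.001], [-0.027, -1.0, -0.0], [0.001, -0.0, -1.0]]
ft_force: [1.2, 0.1, 0.0]
grip_width: 0.0005
finger_force: 0.0
t: 3.05
eef_pos: [0.4891, 0.1158, 0.1291]
tcp_rot: [[1.0, -0.027, -0.006], [-0.027, -1.0, -0.001], [-0.006, 0.002, -1.0]]
ft_force: [-0.5, 0.2, 0.2]
grip_width: 0.0007
finger_force: 0.0
t 3.15 p [0.4925 0.1155 0.1329] F [0.3 0.6 0.9] shift cm [ 1.67 -1.19  1.79] turn [-0.001 -0.02  -0.004]
```

View pics/a1.png

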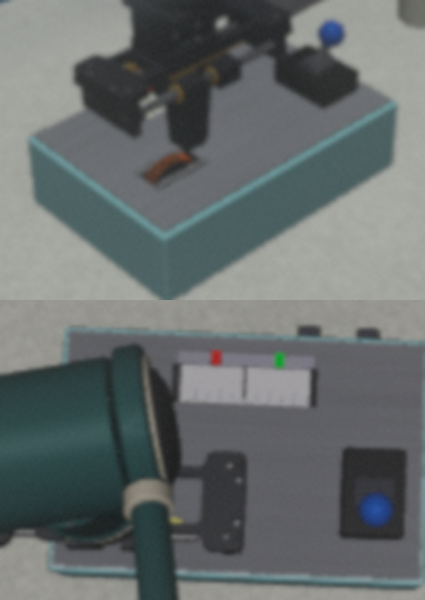

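Side crop: the closed fingertips hang just beyond the orange wheel, at about (190, 145) in the crop. Top crop: needle at (245, 383), green tab at (280, 359), both still visible past the arm.

```bash

python3 -m handwheel '[[[1.7,-0.9,0],[0,0,0],0],[[1.7,-0.9,1.0],[0,0,0],0],[[1.7,-0.9,1.8],[0,0,0],0],[[1.7,-0.9,2.0],[0,0,0],0],[[1.7,-0.9,2.0],[0,0,0],0]]'
python3 -m handwheel '[[[0,0,0],[0,0,0],0],[[0,0,0],[0,0,0],0]]'
python3 -c "
from h import *
go(.5095,.125,.105)"
```

```text
t: 3.65
eef_pos: [0.5076, 0.124, 0.1107]
tcp_rot: [[1.0, -0.028, -0.002], [-0.028, -1.0, -0.0], [-0.002, 0.0, -1.0]]
ft_force: [0.6, -0.2, -0.5]
grip_width: 0.0003
finger_force: 0.0
t: 3.85
eef_pos: [0.5086, 0.1246, 0.1116]
tcp_rot: [[1.0, -0.028, 0.0], [-0.028, -1.0, 0.0], [0.0, -0.0, -1.0]]
ft_force: [0.2, -0.5, 0.2]
grip_width: 0.0006
finger_force: 0.0
t 3.85 p [0.5086 0.1246 0.1116] F [ 0.2 -0.5  0.2] shift cm [ 0.09 -0.04  0.66] turn [-0.    -0.004  0.004]
```

```bash

python3 -m handwheel '[[[0,0,0.2],[0,0,0],0],[[0,0,0.4],[0,0,0],0],[[0,0,0.4],[0,0,0],0]]'
```

```text
t: 4.15
eef_pos: [0.5084, 0.1247, 0.107]
tcp_rot: [[1.0, -0.027, -0.001], [-0.027, -1.0, -0.0], [-0.001, 0.0, -1.0]]
ft_force: [0.4, -0.2, -0.1]
grip_width: 0.0005
finger_force: 0.0
```

```bash

python3 -m handwheel '[[[0,0,0.1],[0,0,0],0],[[0,0,0.2],[0,0,0],0],[[0,0,0.2],[0,0,0],0]]'
```

```text
t: 4.45
eef_pos: [0.5085, 0.1247, 0.1051]
tcp_rot: [[1.0, -0.027, -0.0], [-0.027, -1.0, -0.0], [-0.0, 0.0, -1.0]]
ft_force: [0.3, -0.2, -0.1]
grip_width: 0.0003
finger_force: 0.0
```

```bash

python3 -m handwheel '[[[0,0,0.1],[0,0,0],0],[[0,0,0.15],[0,0,0],0],[[0,0,0.15],[0,0,0],0]]'
```

```text
t: 4.75
eef_pos: [0.5086, 0.1247, 0.1037]
tcp_rot: [[1.0, -0.028, -0.0], [-0.028, -1.0, -0.0], [-0.0, 0.0, -1.0]]
ft_force: [0.9, -0.2, -0.5]
grip_width: 0.0006
finger_force: 0.0
```

```bash

python3 -m handwheel '[[[0,0,0.1],[0,0,0],0],[[0,0,0.15],[0,0,0],0],[[0,0,0.15],[0,0,0],0]]'
```

```text
t: 5.05
eef_pos: [0.5086, 0.1247, 0.1023]
tcp_rot: [[1.0, -0.028, -0.0], [-0.028, -1.0, -0.0], [-0.0, 0.0, -1.0]]
ft_force: [0.4, -0.2, 0.6]
grip_width: 0.0002
finger_force: 0.0
```

```bash

python3 -m handwheel '[[[0,0,0.1],[0,0,0],0],[[0,0,0.15],[0,0,0],0],[[0,0,0.15],[0,0,0],0]]'
```

```text
t: 5.35
eef_pos: [0.5088, 0.1247, 0.1013]
tcp_rot: [[1.0, -0.028, 0.0], [-0.028, -1.0, 0.0], [0.0, -0.0, -1.0]]
ft_force: [-2.0, -0.2, 3.7]
grip_width: 0.0004
finger_force: 2.2
```

```bash

python3 -m handwheel '[[[0,0,0.05],[0,0,0],0],[[0,0,0.08],[0,0,0],0],[[0,0.15,0.08],[0,0,0],0],[[0,0.3,0.08],[0,0,0],0],[[0,0.4,0.08],[0,0,0],0]]'
```

```text
t: 5.85
eef_pos: [0.5089, 0.1218, 0.1009]
tcp_rot: [[1.0, -0.028, 0.001], [-0.028, -1.0, 0.002], [0.001, -0.002, -1.0]]
ft_force: [-3.1, 3.3, 7.4]
grip_width: 0.0004
finger_force: 3.5
```

```bash

python3 -m handwheel '[[[0,0.15,0],[0,0,0],0],[[0,0.3,0],[0,0,0],0],[[0,0.45,0],[0,0,0],0],[[0,0.5,0],[0,0,0],0]]'
```

```text
t: 6.25
eef_pos: [0.5088, 0.1169, 0.1012]
tcp_rot: [[1.0, -0.028, 0.001], [-0.028, -1.0, 0.002], [0.001, -0.002, -1.0]]
ft_force: [-3.5, 3.7, 8.3]
grip_width: 0.0007
finger_force: 4.1
```

```bash

python3 -m handwheel '[[[0,0.15,0],[0,0,0],0],[[0,0.3,0],[0,0,0],0],[[0,0.45,0],[0,0,0],0],[[0,0.5,0],[0,0,0],0]]'
cat >> h.py <<'E'
def needle(shotname=None):
    f=robot.grab_frame("top");n=np.array([np.sin(-YAW),np.cos(YAW)])
    Rm=np.array([[np.cos(YAW),-np.sin(YAW)],[np.sin(YAW),np.cos(YAW)]])
    # sample a rectified strip in console frame at z=.096: x .03...085, y -.06...06, 0.25 mm/px
    xs=np.arange(.085,.03,-.00025);ys=np.arange(.06,-.06,-.00025);U=np.zeros((len(xs),len(ys),2),np.float32)
    V=np.array(f["view"]);X,Y=np.meshgrid(xs,ys,indexing="ij");W=np.stack([X,Y],-1)@Rm.T+C
    W=np.concatenate([W,np.full(X.shape+(1,),.096)],-1).reshape(-1,3)
    p=(W@V[:3,:3].T+V[:3,3])*[1,-1,-1]
    U=cv2.projectPoints(p,np.zeros(3),np.zeros(3),np.array(f["intrinsics"]),np.array(f["dist_coeffs"]))[0].reshape(X.shape+(2,)).astype(np.float32)
    I=cv2.remap(f["img"],U,None,cv2.INTER_CUBIC).astype(float)
    if shotname: cv2.imwrite(shotname,cv2.resize(I[:,:,::-1].clip(0,255).astype(np.uint8),None,fx=1.6,fy=1.6))
    m=abs(ys)<.048
    d=I[(xs>.056)&(xs<.066)].mean((0,2));d=np.where(m,np.median(d[m])-d,0);d=np.where(d>.4*d.max(),d,0)
    k=d.argmax();w=slice(max(k-8,0),k+9);ny=(ys[w]*d[w]).sum()/d[w].sum()
    t=I[(xs>.073)&(xs<.081)].mean(0);g=t[:,1]-t[:,[0,2]].max(1);r=t[:,0]-t[:,1:].max(1);o=[]
    for q in (g,r):
        q=np.where(q>.4*q.max(),q,0);o.append((ys*q).sum()/q.sum())
    print("needle %.1f green %.1f red %.1f mm"%(ny*1e3,o[0]*1e3,o[1]*1e3),"dark",d.max().round())
E
python3 -c "
from h import *
needle('pics/n1.png')"
```

```text
t: 6.65
eef_pos: [0.5087, 0.1119, 0.1014]
tcp_rot: [[1.0, -0.028, 0.001], [-0.028, -1.0, 0.002], [0.001, -0.002, -1.0]]
ft_force: [-3.3, 4.3, 9.1]
grip_width: 0.0005
finger_force: 4.7
needle -2.7 green -26.0 red 25.0 mm dark 40.0
```

View pics/n1.png

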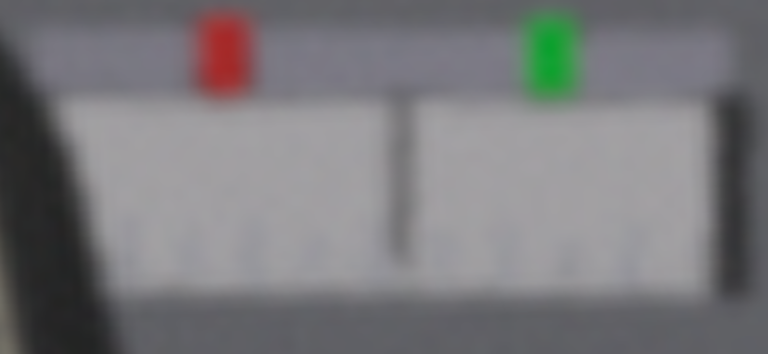

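The strip shows the needle at column 402 (−2.7 mm), green at column 552 (−26 mm) and red at column 224. The needle tracks the drag without slip.

```bash

python3 -m handwheel '[[[0,0.15,-0.03],[0,0,0],0],[[0,0.3,-0.03],[0,0,0],0],[[0,0.45,-0.03],[0,0,0],0],[[0,0.6,-0.03],[0,0,0],0],[[0,0.6,-0.03],[0,0,0],0]]'
```

```text
t: 7.2
eef_pos: [0.5085, 0.1054, 0.1015]
tcp_rot: [[1.0, -0.028, 0.001], [-0.028, -1.0, 0.002], [0.001, -0.002, -1.0]]
ft_force: [-2.2, 2.0, 9.4]
grip_width: 0.0006
finger_force: 4.1
```

```bash

python3 -m handwheel '[[[0,0.15,-0.03],[0,0,0],0],[[0,0.3,-0.04],[0,0,0],0],[[0,0.45,-0.04],[0,0,0],0],[[0,0.6,-0.04],[0,0,0],0],[[0,0.6,-0.04],[0,0,0],0]]'
```

```text
t: 7.7
eef_pos: [0.5086, 0.0988, 0.1011]
tcp_rot: [[1.0, -0.028, 0.002], [-0.028, -1.0, 0.0], [0.002, -0.0, -1.0]]
ft_force: [0.3, 1.3, 3.4]
grip_width: 0.0006
finger_force: 1.4
```

```bash

python3 -m handwheel '[[[0,0,-0.6],[0,0,0],0],[[0,-1.4,-0.7],[0,0,0],0],[[0,-2.8,-0.7],[0,0,0],0],[[0,-2.8,-0.4],[0,0,0],0],[[0,-2.8,-0.25],[0,0,0],0]]'
python3 -m handwheel '[[[0,0,0],[0,0,0],0]]'
python3 -c "
from h import *
needle();go(.509,.127,.1035)"
```

```text
t: 8.2
eef_pos: [0.5088, 0.1277, 0.1031]
tcp_rot: [[1.0, -0.026, 0.0], [-0.026, -1.0, 0.0], [0.0, -0.0, -1.0]]
ft_force: [-0.7, 2.5, 5.2]
grip_width: 0.0004
finger_force: 2.7
t: 8.3
eef_pos: [0.5089, 0.1275, 0.1035]
tcp_rot: [[1.0, -0.027, 0.0], [-0.027, -1.0, 0.001], [0.0, -0.001, -1.0]]
ft_force: [-0.6, 2.9, 3.4]
grip_width: 0.0003
finger_force: 1.9
needle -6.2 green -26.0 red 25.0 mm dark 41.0
t 8.35 p [0.5089 0.1273 0.1036] F [-1.3  2.3  3.4] shift cm [0.01 0.03 0.01] turn [-0.011 -0.004  0.005]
```

```bash

python3 -m handwheel '[[[0,0,0.05],[0,0,0],0],[[0,0.1,0.07],[0,0,0],0],[[0,0.25,0.07],[0,0,0],0],[[0,0.4,0.07],[0,0,0],0],[[0,0.5,0.07],[0,0,0],0]]'
```

```text
t: 8.85
eef_pos: [0.5088, 0.1217, 0.1032]
tcp_rot: [[1.0, -0.028, 0.001], [-0.028, -1.0, 0.001], [0.001, -0.001, -1.0]]
ft_force: [-3.0, 2.4, 7.4]
grip_width: 0.0006
finger_force: 3.3
```

```bash

python3 -m handwheel '[[[0,0.2,0],[0,0,0],0],[[0,0.4,0],[0,0,0],0],[[0,0.6,-0.01],[0,0,0],0],[[0,0.8,-0.02],[0,0,0],0],[[0,0.8,-0.02],[0,0,0],0]]'
```

```text
t: 9.35
eef_pos: [0.5086, 0.1135, 0.1036]
tcp_rot: [[1.0, -0.028, 0.001], [-0.028, -1.0, 0.001], [0.001, -0.001, -1.0]]
ft_force: [-2.0, 2.6, 7.8]
grip_width: 0.0002
finger_force: 3.5
```

```bash

python3 -m handwheel '[[[0,0.2,0],[0,0,0],0],[[0,0.4,-0.01],[0,0,0],0],[[0,0.6,-0.02],[0,0,0],0],[[0,0.8,-0.02],[0,0,0],0],[[0,1.0,-0.02],[0,0,0],0]]'
python3 -c "
from h import *
needle()"
```

```text
t: 9.85
eef_pos: [0.5083, 0.1035, 0.1036]
tcp_rot: [[1.0, -0.028, 0.001], [-0.028, -1.0, 0.0], [0.001, -0.0, -1.0]]
ft_force: [-1.9, 2.1, 4.8]
grip_width: 0.0008
finger_force: 2.6
needle 43.3 green -26.0 red 25.0 mm dark 121.0
```

```bash
sed -i 's/abs(ys)<.048/(abs(ys+.01)<.03)/' h.py
python3 -m handwheel '[[[0,0,-0.6],[0,0,0],0],[[0,-1.3,-0.7],[0,0,0],0],[[0,-2.4,-0.7],[0,0,0],0],[[0,-2.4,-0.3],[0,0,0],0],[[0,-2.4,-0.15],[0,0,0],0]]'
python3 -m handwheel '[[[0,0,0],[0,0,0],0]]'
python3 -c "
from h import *
needle();go(.509,.127,.1035)"
```

```text
t: 10.4
eef_pos: [0.5087, 0.1284, 0.104]
tcp_rot: [[1.0, -0.026, 0.0], [-0.026, -1.0, 0.0], [0.0, -0.0, -1.0]]
ft_force: [0.2, 1.2, 5.5]
grip_width: 0.0002
finger_force: 2.5
t: 10.5
eef_pos: [0.5088, 0.1282, 0.1044]
tcp_rot: [[1.0, -0.027, -0.0], [-0.027, -1.0, 0.001], [-0.0, -0.001, -1.0]]
ft_force: [-0.4, 1.4, 3.4]
grip_width: 0.0004
finger_force: 1.6
needle -13.8 green -26.0 red 25.0 mm dark 40.0
t 10.55 p [0.5088 0.1281 0.1045] F [-1.   2.9  2.6] shift cm [0.02 0.11 0.1 ] turn [-0.007  0.     0.006]
```

```bash

python3 -m handwheel '[[[0,0,0.05],[0,0,0],0],[[0,0.1,0.08],[0,0,0],0],[[0,0.3,0.08],[0,0,0],0],[[0,0.5,0.08],[0,0,0],0],[[0,0.7,0.08],[0,0,0],0]]'
```

```text
t: 11.05
eef_pos: [0.5086, 0.1206, 0.1041]
tcp_rot: [[1.0, -0.028, 0.0], [-0.028, -1.0, 0.0], [0.0, -0.0, -1.0]]
ft_force: [-0.9, 3.0, 6.4]
grip_width: 0.0004
finger_force: 2.7
```

```bash

python3 -m handwheel '[[[0,0.2,0.02],[0,0,0],0],[[0,0.4,0.02],[0,0,0],0],[[0,0.6,0.02],[0,0,0],0],[[0,0.8,0.02],[0,0,0],0]]'
```

```text
t: 11.45
eef_pos: [0.5084, 0.1126, 0.1039]
tcp_rot: [[1.0, -0.028, 0.0], [-0.028, -1.0, 0.0], [0.0, -0.0, -1.0]]
ft_force: [-1.5, 3.2, 6.1]
grip_width: 0.0006
finger_force: 2.7
```

```bash

python3 -m handwheel '[[[0,0.2,0.02],[0,0,0],0],[[0,0.4,0.03],[0,0,0],0],[[0,0.6,0.03],[0,0,0],0],[[0,0.8,0.03],[0,0,0],0]]'
python3 -m handwheel '[[[0,0,-0.6],[0,0,0],0],[[0,-1.3,-0.7],[0,0,0],0],[[0,-2.2,-0.7],[0,0,0],0],[[0,-2.2,-0.3],[0,0,0],0],[[0,-2.2,-0.17],[0,0,0],0]]'
python3 -m handwheel '[[[0,0,0],[0,0,0],0]]'
python3 -c "
from h import *
needle();go(.509,.127,.1035)"
```

```text
t: 11.85
eef_pos: [0.5082, 0.1045, 0.1036]
tcp_rot: [[1.0, -0.028, 0.0], [-0.028, -1.0, 0.0], [0.0, -0.0, -1.0]]
ft_force: [-0.9, 3.2, 4.6]
grip_width: 0.0005
finger_force: 2.4
t: 12.35
eef_pos: [0.5082, 0.1271, 0.104]
tcp_rot: [[1.0, -0.026, -0.001], [-0.026, -1.0, -0.0], [-0.001, 0.0, -1.0]]
ft_force: [0.1, 0.2, 2.1]
grip_width: 0.0004
finger_force: 1.1
t: 12.45
eef_pos: [0.5084, 0.1269, 0.1044]
tcp_rot: [[1.0, -0.027, -0.001], [-0.027, -1.0, 0.0], [-0.001, 0.0, -1.0]]
ft_force: [-0.6, 0.4, 1.9]
grip_width: 0.0003
finger_force: 0.4
needle -21.2 green -26.0 red 25.0 mm dark 38.0
t 12.5 p [0.5085 0.1268 0.1045] F [ 0.  -0.3  0.4] shift cm [ 0.05 -0.03  0.1 ] turn [0.001 0.008 0.007]
```

```bash

python3 -m handwheel '[[[0,0,0.08],[0,0,0],0],[[0,0,0.15],[0,0,0],0],[[0,0.2,0.16],[0,0,0],0],[[0,0.4,0.16],[0,0,0],0],[[0,0.6,0.16],[0,0,0],0]]'
```

```text
t: 13.0
eef_pos: [0.5086, 0.1208, 0.1036]
tcp_rot: [[1.0, -0.028, 0.0], [-0.028, -1.0, 0.001], [0.0, -0.001, -1.0]]
ft_force: [-2.5, 3.7, 4.2]
grip_width: 0.0002
finger_force: 2.1
```

```bash

python3 -m handwheel '[[[0,0.2,0.06],[0,0,0],0],[[0,0.4,0.07],[0,0,0],0],[[0,0.6,0.08],[0,0,0],0],[[0,0.7,0.08],[0,0,0],0],[[0,0.7,0.08],[0,0,0],0]]'
python3 -c "
from h import *
needle()"
```

```text
t: 13.5
eef_pos: [0.5084, 0.1134, 0.1027]
tcp_rot: [[1.0, -0.028, 0.0], [-0.028, -1.0, 0.0], [0.0, -0.0, -1.0]]
ft_force: [-1.9, 2.0, 5.3]
grip_width: 0.0004
finger_force: 2.7
needle -25.0 green -26.0 red 25.0 mm dark 40.0
```

```bash

python3 -m handwheel '[[[0,0.15,0.03],[0,0,0],0],[[0,0.3,0.03],[0,0,0],0],[[0,0.35,0.03],[0,0,0],0],[[0,0.35,0.03],[0,0,0],0]]'
python3 -m handwheel '[[[0,0,-0.8],[0,0,0],0],[[0,0,-3],[0,0,0],0],[[0,0,-6],[0,0,0],0],[[0,0,-9],[0,0,0],0],[[0,0,-10],[0,0,0],0]]'
python3 - <<'E'
from h import *
needle('pics/n2.png')
f=robot.grab_frame("side");g=robot.grab_frame("top")
R=np.array([[np.cos(YAW),-np.sin(YAW)],[np.sin(YAW),np.cos(YAW)]])
a,b=[robot.boxes_of(q,"lock_tip") for q in(f,g)]
for q in(f,g):
  hsv=cv2.cvtColor(q["img"],cv2.COLOR_RGB2HSV);m=cv2.inRange(hsv,(108,120,60),(125,255,255))
  n,_,st,ce=cv2.connectedComponentsWithStats(m);print([(st[i].tolist(),ce[i].round(1).tolist()) for i in range(1,n) if 25<st[i,4]<400])
p=[robot.tip_of(q,"lock_tip") for q in(f,g)];print([[x["xy"] for x in q[:2]] for q in p])
piv=C+R@[-.03,-.105];print("pivot",piv)
go(*(piv+R@np.array([-.065,0])),.2)
E
```

```text
t: 13.95
eef_pos: [0.5083, 0.11, 0.1024]
tcp_rot: [[1.0, -0.028, 0.0], [-0.028, -1.0, 0.0], [0.0, -0.0, -1.0]]
ft_force: [-1.9, 2.3, 6.1]
grip_width: 0.0006
finger_force: 2.8
t: 14.45
eef_pos: [0.5104, 0.1098, 0.2056]
tcp_rot: [[1.0, -0.028, 0.006], [-0.028, -1.0, -0.0], [0.006, -0.0, -1.0]]
ft_force: [-0.1, -0.2, -0.1]
grip_width: 0.0003
finger_force: 0.0
needle -26.0 green -26.0 red 25.0 mm dark 40.0
[([359, 209, 7, 8, 47], [362.1, 212.6]), ([203, 304, 12, 10, 86], [208.4, 308.5])]
[([117, 263, 13, 13, 139], [123.0, 269.0]), ([344, 267, 13, 14, 143], [349.9, 273.4])]
[[[361.1, 209.9]], [[350.3, 274.7], [142.2, 275.3]]]
pivot [ 0.50897992 -0.07582141]
t 14.8 p [0.507  0.1099 0.2001] F [0.5 0.1 0.2] shift cm [-5.79 18.55  0.04] turn [0.009 0.039 0.004]
```

View pics/n2.png

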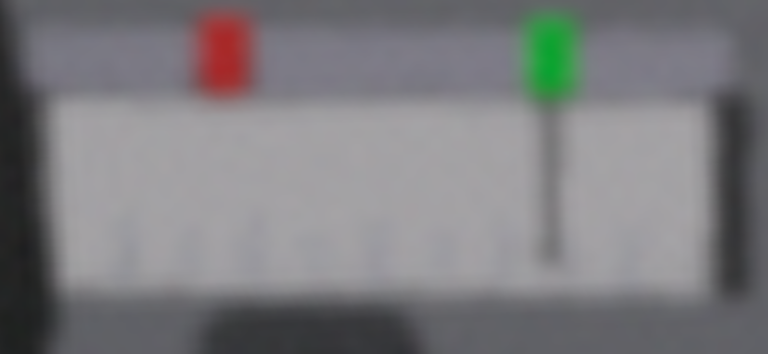

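The needle (column 550) now lies squarely below the green tab (column 552). Next is the lever.

```bash

python3 -m handwheel '[[[-5.8,18.5,0],[0,0,0],0],[[-5.8,18.5,0],[0,0,0],0],[[-5.8,18.5,0],[0,0,0],0],[[-5.8,18.5,0],[0,0,0],0],[[-5.8,18.5,0],[0,0,0],0]]'
python3 -m handwheel '[[[0,0,0],[0,0,0],0]]'
python3 - <<'E'
from h import *
f=robot.grab_frame("side");g=robot.grab_frame("top")
X,e=tri((f,(362.1,212.6)),(g,(349.9,273.4)));print(X.round(4),e)
R=np.array([[np.cos(YAW),-np.sin(YAW)],[np.sin(YAW),np.cos(YAW)]]);print("console",R.T@(X[:2]-C))
go(.44,-.074,.152)
E
```

```text
t: 15.3
eef_pos: [0.4428, -0.0769, 0.2008]
tcp_rot: [[0.999, -0.033, -0.003], [-0.033, -0.999, -0.001], [-0.003, 0.001, -1.0]]
ft_force: [-0.1, 0.8, 0.2]
grip_width: 0.0001
finger_force: 0.0
t: 15.4
eef_pos: [0.4444, -0.0737, 0.2012]
tcp_rot: [[1.0, -0.031, -0.001], [-0.031, -1.0, 0.001], [-0.001, -0.001, -1.0]]
ft_force: [-0.3, 0.4, -0.1]
grip_width: 0.0004
finger_force: 0.0
[ 0.4913 -0.073   0.1582] [np.float64(0.0006684077578440494), np.float64(0.0006684077578441268)]
console [-0.04771013 -0.10266957]
t 15.5 p [ 0.4452 -0.0724  0.2015] F [-0.8  0.5  0.6] shift cm [-0.51  0.18  4.95] turn [-0.008  0.011  0.008]
```

```bash

python3 -m handwheel '[[[0,0,4.0],[0,0,0],0],[[0,0,5.2],[0,0,0],0],[[0,0,5.2],[0,0,0],0],[[1.0,0,5.2],[0,0,0],0],[[1.5,0,5.2],[0,0,0],0]]'
python3 -m handwheel '[[[0.4,0,0],[0,0,0],0],[[0.8,0,0],[0,0,0],0],[[1.2,0,0],[0,0,0],0],[[1.6,0,0],[0,0,0],0]]'
```

```text
t: 16.0
eef_pos: [0.4625, -0.0734, 0.1517]
tcp_rot: [[1.0, -0.027, 0.003], [-0.027, -1.0, -0.001], [0.003, 0.0, -1.0]]
ft_force: [-0.3, 0.6, 0.6]
grip_width: 0.0005
finger_force: 0.0
t: 16.4
eef_pos: [0.476, -0.074, 0.1503]
tcp_rot: [[1.0, -0.028, -0.001], [-0.028, -1.0, 0.0], [-0.001, -0.0, -1.0]]
ft_force: [-3.0, 0.6, 1.9]
grip_width: 0.0001
finger_force: 1.3
```

```bash

python3 -m handwheel '[[[0.5,0,0],[0,0,0],0],[[1.0,0,0],[0,0,0],0],[[1.5,0,0],[0,0,0],0],[[2.0,0,0],[0,0,0],0],[[2.4,0,0],[0,0,0],0]]'
```

```text
t: 16.9
eef_pos: [0.5008, -0.0747, 0.1502]
tcp_rot: [[1.0, -0.028, 0.0], [-0.028, -1.0, -0.0], [0.0, 0.0, -1.0]]
ft_force: [-2.1, 0.6, 0.2]
grip_width: 0.0004
finger_force: 0.7
```

```bash

python3 -m handwheel '[[[0.2,0,0],[0,0,0],0],[[0.4,0,0],[0,0,0],0],[[0.5,0,0],[0,0,0],0]]'
```

```text
t: 17.2
eef_pos: [0.5052, -0.0749, 0.15]
tcp_rot: [[1.0, -0.028, -0.0], [-0.028, -1.0, -0.0], [-0.0, 0.0, -1.0]]
ft_force: [-1.2, -0.4, 0.1]
grip_width: 0.0004
finger_force: 0.6
```

Now 1.5 mm at a time up to the stop.

```bash

python3 -m handwheel '[[[0.15,0,0],[0,0,0],0],[[0.3,0,0],[0,0,0],0],[[0.3,0,0],[0,0,0],0]]'
```

```text
t: 17.5
eef_pos: [0.5081, -0.0749, 0.1499]
tcp_rot: [[1.0, -0.028, -0.0], [-0.028, -1.0, 0.0], [-0.0, -0.0, -1.0]]
ft_force: [-0.9, -1.1, -2.2]
grip_width: 0.0005
finger_force: 0.4
```

```bash

python3 -m handwheel '[[[0.1,0,0],[0,0,0],0],[[0.15,0,0],[0,0,0],0],[[0.15,0,0],[0,0,0],0]]'
```

```text
t: 17.8
eef_pos: [0.5095, -0.0749, 0.15]
tcp_rot: [[1.0, -0.028, -0.0], [-0.028, -1.0, 0.0], [-0.0, -0.0, -1.0]]
ft_force: [-1.2, -0.4, -1.3]
grip_width: 0.0003
finger_force: 0.7
```

```bash

python3 -m handwheel '[[[0.1,0,0],[0,0,0],0],[[0.15,0,0],[0,0,0],0],[[0.15,0,0],[0,0,0],0]]'
```

```text
t: 18.1
eef_pos: [0.5112, -0.0749, 0.1501]
tcp_rot: [[1.0, -0.028, 0.0], [-0.028, -1.0, 0.0], [0.0, -0.0, -1.0]]
ft_force: [-2.3, 0.3, -0.3]
grip_width: 0.0004
finger_force: 0.7
```

```bash

python3 -m handwheel '[[[0.1,0,0],[0,0,0],0],[[0.1,0,0],[0,0,0],0]]'
```

```text
t: 18.3
eef_pos: [0.5123, -0.075, 0.1501]
tcp_rot: [[1.0, -0.028, 0.0], [-0.028, -1.0, 0.0], [0.0, -0.0, -1.0]]
ft_force: [-1.3, 0.2, -0.9]
grip_width: 0.0005
finger_force: 0.7
```

```bash

python3 -m handwheel '[[[0.1,0,0],[0,0,0],0],[[0.1,0,0],[0,0,0],0]]'
```

```text
t: 18.5
eef_pos: [0.5124, -0.075, 0.15]
tcp_rot: [[1.0, -0.028, -0.002], [-0.028, -1.0, 0.0], [-0.002, -0.0, -1.0]]
ft_force: [-4.1, 0.9, 0.8]
grip_width: 0.0005
finger_force: 2.3
```

```bash

python3 -m handwheel '[[[0.06,0,0],[0,0,0],0],[[0.06,0,0],[0,0,0],0]]'
```

```text
t: 18.7
eef_pos: [0.5125, -0.075, 0.15]
tcp_rot: [[1.0, -0.027, -0.003], [-0.027, -1.0, 0.0], [-0.003, -0.0, -1.0]]
ft_force: [-6.6, 0.2, 2.4]
grip_width: 0.0006
finger_force: 3.2
```

The lever is firmly at its stop. I'll back off, lift clear and check.

```bash

python3 -m handwheel '[[[-1,0,0],[0,0,0],0],[[-4,0,0],[0,0,0],0],[[-6,0,0],[0,0,0],0],[[-6,0,-5],[0,0,0],0],[[-6,0,-8],[0,0,0],0]]'
python3 -m handwheel '[[[0,0,-5],[0,0,0],0],[[0,0,-5],[0,0,0],0],[[0,0,-5],[0,0,0],0]]'
python3 - <<'E'
from h import *
needle()
f=robot.grab_frame("side");g=robot.grab_frame("top");P=[]
for q in(f,g):
  hsv=cv2.cvtColor(q["img"],cv2.COLOR_RGB2HSV);m=cv2.inRange(hsv,(108,120,60),(125,255,255))
  n,_,st,ce=cv2.connectedComponentsWithStats(m);P.append([ce[i] for i in range(1,n) if 25<st[i,4]<400 and ce[i][0]>300])
print(P)
if P[0] and P[1]:
  X,e=tri((f,P[0][0]),(g,P[1][0]));print(X,e)
  R=np.array([[np.cos(YAW),-np.sin(YAW)],[np.sin(YAW),np.cos(YAW)]]);x=(R.T@(X[:2]-C))[0];print("angle",.5+np.arcsin((x+.03)/.05))
im=np.hstack([cv2.resize(x,None,fx=2.5,fy=2.5) for x in (f["img"][170:350,140:300+140-140],g["img"][170:350,220:380])]);cv2.imwrite("pics/e.png",im[:,:,::-1])
for n in ["jar","beaker","flask"]: print(n,[robot.tip_of(q,n)[0]["xy"] for q in (f,) if robot.tip_of(q,n)])
E
```

```text
t: 19.2
eef_pos: [0.453, -0.0733, 0.2313]
tcp_rot: [[1.0, -0.028, 0.002], [-0.028, -1.0, -0.0], [0.002, 0.0, -1.0]]
ft_force: [0.4, -0.5, 0.7]
grip_width: 0.0002
finger_force: 0.0
t: 19.5
eef_pos: [0.4553, -0.0737, 0.2825]
tcp_rot: [[1.0, -0.028, 0.006], [-0.028, -1.0, -0.001], [0.006, 0.001, -1.0]]
ft_force: [0.7, -0.5, -0.6]
grip_width: 0.0001
finger_force: 0.0
needle -26.0 green -26.0 red 25.0 mm dark 38.0
[[array([349.32075472, 206.41509434])], []]
jar [[167.6, 325.8]]
beaker [[398.4, 204.7]]
flask [[219.8, 354.5]]
```

View pics/e.png

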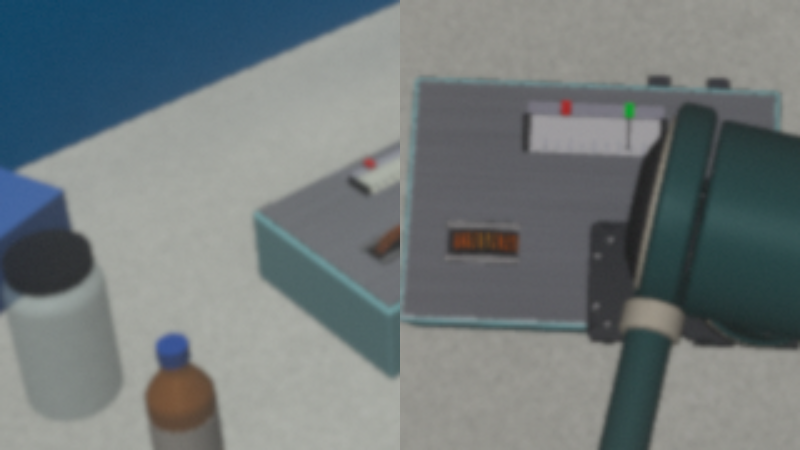

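The needle stands at the green tab at (628, 110) and the jar and flask stand as before; the arm hides the ball in the top view. I'll check the lever from the side pixel and hand in only if it agrees.

```bash
python3 - <<'E'
from h import *
f=robot.grab_frame("side")
R=np.array([[np.cos(YAW),-np.sin(YAW)],[np.sin(YAW),np.cos(YAW)]])
E=[]
for a in (0.138,.85,.9,1.0,1.05):
    q=C+R@[-.03+.05*np.sin(a-.5),-.1035];E.append(np.linalg.norm(proj(f,[*q,.112+.05*np.cos(a-.5)])-[349.3,206.4]));print(a,E[-1])
print(robot.state()["ft_force"])
if E[3]<2.5 and E[3]<E[1]: print(robot.finish_job())
E
```

```text
0.138 14.581778351006497
0.85 2.727293339195804
0.9 2.024788614509167
1.0 0.7690930712007035
1.05 0.5609782838927322
[-0.2039852   0.14483602 -0.6120563 ]
the job is handed in; nothing more can be done
None
```

The job is handed in: the needle stands at the green tab (both measured at −26.0 mm), and the lock lever was then pushed to its far stop. The highest force I read on the console was about 10 N, and the jar, beaker and flask still stand where they were. It took about 20 s, and the arm is clear of everything.

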